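Line up the quarter-turn fastener and hold the access panel shut

ROBOT

A 6-joint arm with a two-finger parallel gripper is mounted at the origin on a cart in front of the work surface, level with it; the furniture and walls round the work are solid. World frame = base frame: x ahead of the robot, y to its left, z up, the work surface at z = 0. Lengths are in m, angles in rad, forces in N, time in s.
With the tool pointing down it reaches from about 0.35 to 1 m from the base axis. Payload 7.1 kg.
Tool frame: the origin (TCP) lies between the finger pads; the fingertips stand 8 mm ahead of it and the grasp point (between the pads) lies 11 mm behind it; z points along the fingers, y is the line along which they close (so a half turn about z gives the same grasp; the last joint's range is limited). The gripper opens to 85 mm and grips with 20 to 120 N. Pads are 22 mm wide; open, the fingers measure 114 mm over their backs; the gripper's body (76 mm by 85 mm) begins 54 mm behind the grasp point. The pads swing forward as they close: fully open they stand 13 mm farther back than shut.
Start: joints at [1.132, 0.423, 1.63, -0, 1.089, -0.019], TCP at [0.255, 0.571, 0.239] pointing down, gripper open.
Joint ranges: [-3, 3], [-0.9, 2.11], [0.09, 2.58], [-1.31, 4.45], [0.11, 2.69], [-2.54, 2.54]. Speed limits (rad/s): [2.39, 2.39, 3.01, 3.14, 3.14, 3.14].

INTERFACE

Orientations are given as a unit quaternion [w, x, y, z].
In Python, from bench import manip gives the robot as it stands. The module is installed in compiled form; this text tells all that it offers. Calls block until the motion is done:
- manip.move_ptp(position, orientation): joint-space move of the TCP to a pose.
- manip.movel(position, frame=None, max_speed=0.15): straight line of the TCP; frame=None keeps the orientation; max_speed is the mean speed in m/s.
- manip.set_joints(angles): joint-space move.
- manip.move_gripper(opening, grip_force=None): opening from 0.0 (shut) to 1.0 (fully open); grip_force is the grip in N (None keeps the last); returns when the fingers have stopped.
- manip.sleep(seconds).
- manip.solve_ik(position, orientation): joint angles nearest the present ones, or None.
- manip.get_obs(): the state.
- manip.capture(name): name is "side" or "top" or "wrist"; returns (picture, depth): 480x640x3 uint8, red, green, blue; 480x640 float32, m along the optical axis (not along the pixel's ray), 0 where there is no reading.
- manip.camera_model(name): a dict with "mtx" (3x3 intrinsics, pixels), "rvec" (rotation vector, rad) and "tvec" (3), from world to camera coordinates, as OpenCV has them; the wrist camera has in their place "mount" (4x4, takes a point from camera to tool coordinates, whose origin is the TCP and whose axes are the flange's). Camera axes: x right, y down, z forward; pixel columns grow to the right and rows downward; lengths in m; the calibration is good to about 2 mm. A picture is of the moment at which its call begins: read the wrist's pose just before it. camera_model takes no time and is no camera call.
A pose or a line that the arm cannot do raises manip.MotionError and nothing moves.
- manip.sign_off(): hands the job in; it is judged then, once.
The state is a dict: "time_s": time; "joints": joint angles; "joint_velocities": joint speeds; "joint_torque": joint torques, N m; "ee_pos": TCP position; "tcp_rot": TCP orientation; "force": force on the tool from outside, world axes, zero at the start; "moment": the same for the moment, N m; "finger_gap": opening from 0.0 (shut) to 1.0 (fully open); "grip_force": force on a finger pad.
Only numpy, scipy, OpenCV 4.12 (cv2) and the standard library are available. Lean on these libraries where they do the work, as an engineer would, in place of code of your own. Each camera call takes 0.05 s, during which the arm holds its last target. There are 200 camera calls.

TASK

On the filter unit's access panel, gently turn the winged quarter-turn fastener until its slot lines up with the two marks on the panel, while the panel still stands up on its springs. Then let go of the fastener and press on the panel itself (not on the fastener) until its top is flush with the frame, and finish while still holding it pressed there. Be gentle throughout: never grip the fastener with more than about 40 N or push on the panel with more than about 40 N, and leave everything else where it stands.

Things in the scene. Friction and masses are not known exactly. Their poses are not given: they have to be found in the camera images.
- housing: Grey filter unit, fixed, 236 mm (x) by 126 mm (y), 60 mm high. Origin on the worktop under the centre of its access panel; box runs from x -94 to +142 mm. Its x axis points from the fastener to the press pad, away from the robot within 25 degrees. The frame's upper edge and the rear deck are 60 mm above the worktop.
- panel (a joint): How far the panel is pressed down, m: 0 = up on springs (top 70 mm above worktop, 10 mm proud of the frame), 0.010 = flush, 0.012 = stop. Aluminium plate 158 x 98 x 6 mm that moves only straight up and down; springs: about 2 N to start, 1.2 N more per mm, 14 N at flush. Unless the fastener is aligned within 0.18 rad its cross-pin blocks the panel after 3 mm.
- press_pad (a point): Centre of the ribbed press pad (36 x 24 mm) on the panel's top face, 41 mm from the housing origin along the housing's x and 86 mm from the fastener's axis; it moves with the panel. Pressing anywhere on the plate works.
- fastener (a joint): Angle of the fastener, rad: 0 = slot lined up with the two dark marks, wing along the housing's x axis; positive = turned anticlockwise seen from above (starts at 0.75 to 1.35, so turn it clockwise). Range -0.35 to 1.75; no stop at 0. Stays where it is left; turns with 0.05 N m. Both fingers' forces on it together must stay under 100 N (a 40 N grip is safe).
- wing (a point): Middle of the fastener's wing, on its axis, 45 mm from the housing origin against housing x and 16 mm above the panel's top. The wing: upright steel bar 36 mm long, 9 mm thick, 21 mm high, top 10 mm above this point, on a round collar 26 mm across, 5 mm high. x axis along the wing; dark slot in its top too.
- coverslip_box: Small white carton, 42 x 62 x 24 mm, lying on the housing's rear deck behind the panel; origin under its centre. Bystander.
- slide_box: Carton 32 x 82 x 34 mm on the front of the worktop, left; origin under its centre. Bystander.
- tally_counter: Round hand counter 49 x 46 x 26 mm on the front of the worktop; origin under its centre. Bystander.
- dish: Petri dish 62 mm across, 15 mm high, front right; origin under its centre. Bystander.

How it is judged:
On the way, in this order (a step that is already met when the one before it is completed fails the run):
1. the fastener's slot lines up with the marks (within 0.18 rad) while the panel still stands up on its springs (pressed less than 4 mm) (value of joint fastener between -0.18 and 0.18 rad and value of joint panel below 0.004 m), for 0.2 s.
2. the panel is pressed down flush with the frame (at least 8.5 of 10 mm) with the fastener untouched (value of joint panel above 0.0085 m and contact force between the fingers and fastener below 0.5 N), for 0.5 s.
At the end, for the whole second after the job is handed in: The robot is still pressing on the panel (4 to 40 N) and not touching the fastener; the panel is held at least 8.5 mm down (flush at 10 mm, stop at 12 mm); the fastener's slot is within 0.18 rad of the marks; no bystander has moved more than 20 mm (all of step 2 and value of joint fastener between -0.18 and 0.18 rad and contact force between the fingers and panel between 4 and 40 N and distance of each of coverslip_box, slide_box, tally_counter, dish from where it was at the start of the episode below 0.02 m); the arm keeps its last pose, push and grip.
It fails at once if the fastener is squeezed or pushed too hard: the forces of both fingers on it add up to more than 100 N (50 N a side) (contact force between the fingers and fastener above 100 N).
It fails at once if the panel is pushed with more than 40 N while the fastener is not held (contact force between the fingers and panel above 40 N and contact force between the fingers and fastener below 0.5 N).
It fails at once if a bystander is moved more than 20 mm (distance of any of coverslip_box, slide_box, tally_counter, dish from where it was at the start of the episode above 0.02 m).
It also fails if it takes over 45 s, if anything falls off the work surface, if the arm or the gripper's body presses on something with over 40 N, if the wrist force passes 120 N, or if a joint passes its speed limit or range.

## Working session

There is one attempt and no reset: what is moved stays moved. The work goes in short steps, each a Python script; the robot and the scene stay as the last script left them, time stands still between calls to the robot, and variables do not carry over. Pictures are saved under pics/ and viewed, at most 10 in all, crops included, and the job is handed in when it is done.

```bash
mkdir -p pics; python3 - <<'E'
from bench import manip
import cv2,numpy as np
for n in("top","side"):
    p,d=manip.capture(n); cv2.imwrite(f"pics/{n}0.png",p[:,:,::-1]); np.save(f"pics/{n}0.npy",d)
    m=manip.camera_model(n); print(n,m)
o=manip.get_obs(); print(o)
E
```

```text
top {'mtx': array([[538.72187984,   0.        , 336.17046247],
       [  0.        , 538.72187984, 229.45108977],
       [  0.        ,   0.        ,   1.        ]]), 'rvec': array([ 2.16930198, -2.17465854,  0.09084491]), 'tvec': array([0.1029149 , 0.53024253, 1.33623764])}
side {'mtx': array([[594.79457421,   0.        , 311.65786983],
       [  0.        , 594.79457421, 246.06098864],
       [  0.        ,   0.        ,   1.        ]]), 'rvec': array([ 2.32019085,  0.07925592, -0.00426907]), 'tvec': array([-0.56502459,  0.08288496,  1.151476  ])}
{'time_s': 0.1, 'joints': array([ 1.13199078e+00,  4.23770371e-01,  1.63061380e+00,  1.05843573e-05,
        1.08861541e+00, -1.90050197e-02]), 'joint_velocities': array([-0.00064639, -0.00194499, -0.00188551,  0.00067345, -0.00124368,
        0.00128743]), 'joint_torque': array([ 4.85657129e-04, -5.58420646e+01, -2.82444781e+01,  3.34084257e-05,
        2.97923114e-03,  3.40014515e-05]), 'ee_pos': array([0.25450572, 0.5702994 , 0.23861962]), 'tcp_rot': array([-1.64188712e-04,  2.08364706e-01,  9.78050947e-01, -6.84050151e-04]), 'force': array([0.440586  , 0.58891696, 1.36763627]), 'moment': array([0.04105455, 0.04132285, 0.01967906]), 'grip_force': 0.0, 'finger_gap': 1.000864157923226}
```

View pics/top0.png

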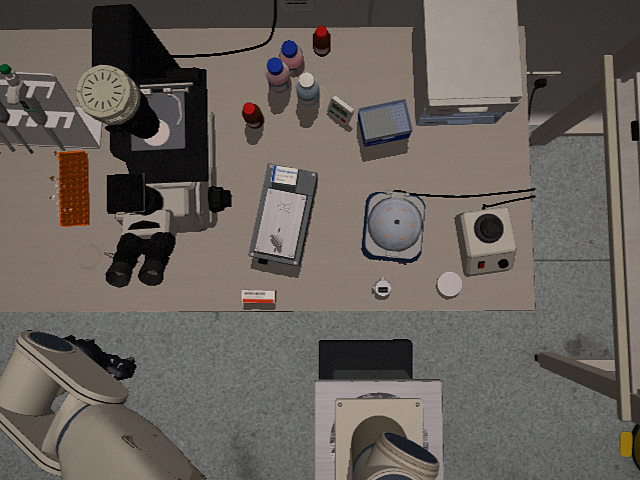

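The top view shows the housing around (284,216), with the panel's fastener near (277,240) and the pad near (290,205). The arm is out of the way at the lower left. I'll enlarge the housing next.

```bash
python3 - <<'E'
import cv2
p=cv2.imread("pics/top0.png")[160:280,235:335]
cv2.imwrite("pics/topc.png",cv2.resize(p,None,fx=5,fy=5,interpolation=cv2.INTER_CUBIC))
E
```

```text
(no output)
```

View pics/topc.png

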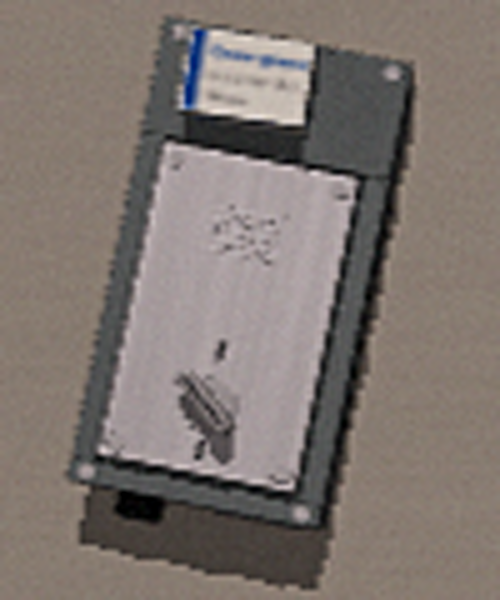

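The crop shows the panel corners at about (163,143), (357,178), (298,490) and (97,455). The marks are at (221,350) and (200,450), and the wing slot runs from (190,378) to (230,432). I'll compute a rough pose from these and take a wrist view.

```bash
cat >h.py <<'E'
from bench import manip
import cv2,numpy as np
from scipy.spatial.transform import Rotation as R
def rot(q): return R.from_quat(q,scalar_first=True)
def down(yaw):  # tool z down, tool x at world angle yaw
    x=np.array([np.cos(yaw),np.sin(yaw),0]);z=np.array([0,0,-1.]);y=np.cross(z,x)
    return R.from_matrix(np.c_[x,y,z]).as_quat(scalar_first=True)
def ray(uv,z,K,Rcw,c):  # Rcw cam->world
    d=np.c_[np.array(uv,float),np.ones(len(uv))]@np.linalg.inv(K).T@Rcw.T
    return c+d*((z-c[2])/d[:,2])[:,None]
def fixed(uv,z,n):
    m=manip.camera_model(n);Rm=cv2.Rodrigues(m["rvec"])[0]
    return ray(uv,z,m["mtx"],Rm.T,-Rm.T@m["tvec"])
def wrist(uv,z,pos,q):
    m=manip.camera_model("wrist");M=m["mount"];Rt=rot(q).as_matrix()
    return ray(uv,z,m["mtx"],Rt@M[:3,:3],pos+Rt@M[:3,3])
E
python3 - <<'E'
from h import *
f=lambda a:np.array(a)/5+np.array([235,160])-.4
c=fixed(f([(163,143),(357,178),(298,490),(97,455)]),.07,"top")
print(c,c.mean(0)); print([np.arctan2(*(v[1::-1])) for v in (c[0]-c[3],c[1]-c[2])],np.linalg.norm(c[0]-c[3]),np.linalg.norm(c[0]-c[1]))
s=fixed(f([(190,378),(230,432)]),.096,"top");print(s,np.arctan2(*(s[0]-s[1])[1::-1]))
print(fixed(f([(221,350),(200,450)]),.07,"top"))
print(manip.camera_model("wrist"))
E
```

```text
[[0.62870192 0.27072469 0.07      ]
 [0.61100722 0.17520477 0.07      ]
 [0.45795394 0.20344881 0.07      ]
 [0.47521976 0.30144221 0.07      ]] [0.54322071 0.23770512 0.07      ]
[np.float64(-0.19752766421344853), np.float64(-0.18248435999688428)] 0.15652584298951205 0.09714503047282756
[[0.51061896 0.25319408 0.096     ]
 [0.48470723 0.23386317 0.096     ]] 0.6409552557556997
[[0.52638034 0.24141037 0.07      ]
 [0.47752934 0.25127658 0.07      ]]
{'mtx': array([[390.77762978,   0.        , 317.51680847],
       [  0.        , 390.77762978, 240.23218121],
       [  0.        ,   0.        ,   1.        ]]), 'mount': array([[ 3.17833991e-04, -9.50086372e-01, -3.11986833e-01,
         7.94895502e-02],
       [ 9.99999378e-01,  6.35644866e-04, -9.16973734e-04,
         3.30757853e-05],
       [ 1.06951708e-03, -3.11986347e-01,  9.50085983e-01,
        -1.34189415e-01],
       [ 0.00000000e+00,  0.00000000e+00,  0.00000000e+00,
         1.00000000e+00]])}
```

```bash
python3 - <<'E'
from h import *
o=manip.get_obs()
manip.movel([.19,.41,.30],max_speed=.2)
j=manip.get_obs()["joints"].copy(); j[0]=.458; j[5]=-.9; manip.set_joints(j)
manip.move_ptp([.50,.245,.28],down(2.95))
manip.sleep(.3)
o=manip.get_obs();p,d=manip.capture("wrist")
cv2.imwrite("pics/w0.png",p[:,:,::-1]);np.savez("pics/w0.npz",d=d,pos=o["ee_pos"],q=o["tcp_rot"])
print(o["time_s"],o["joints"],o["ee_pos"],o["force"])
E
```

```text
3.0917 [ 4.34806910e-01  2.75308179e-01  1.74557006e+00  4.28707317e-05
  1.12001669e+00 -9.44862038e-01] [0.49940487 0.24508288 0.28056211] [ 0.66110209  0.58691021 -0.35579489]
```

View pics/w0.png

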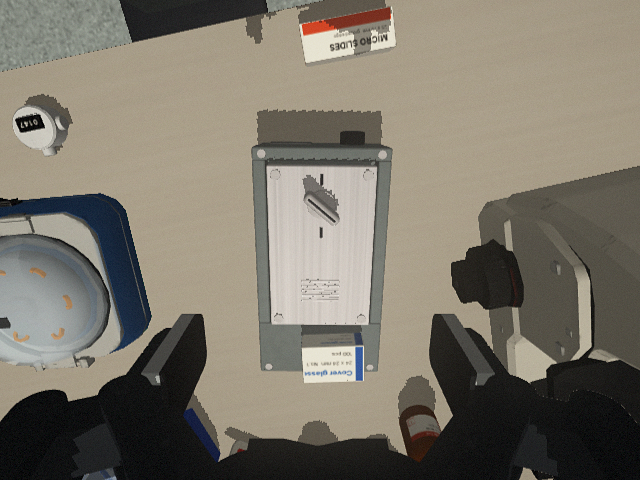

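The wrist view shows the panel between (267,165) and (376,324). The marks are at (321,180) and (321,232), the wing is around (321,207), and the pad is at (320,290). I'll enlarge it for precise readings.

```bash
python3 - <<'E'
import cv2
p=cv2.imread("pics/w0.png")[155:255,255:385]
cv2.imwrite("pics/w0c.png",cv2.resize(p,None,fx=6,fy=6,interpolation=cv2.INTER_CUBIC))
E
```

```text
(no output)
```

View pics/w0c.png

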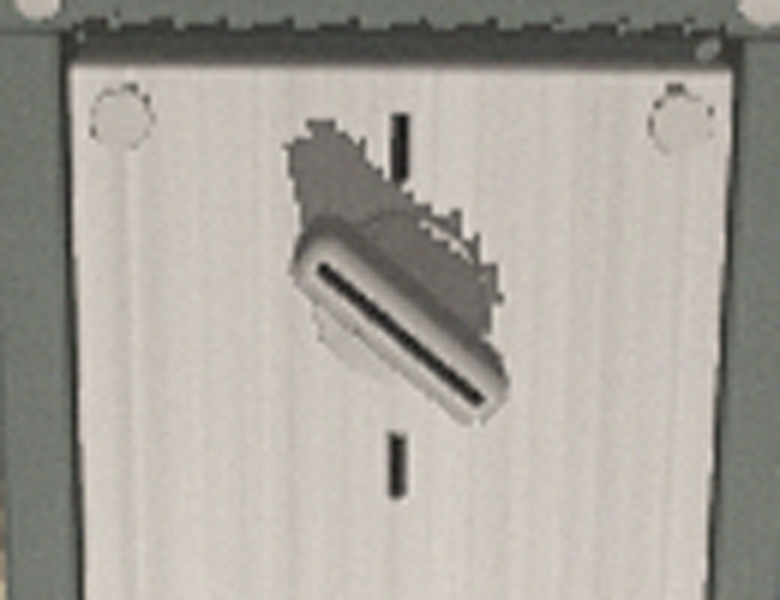

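In the crop, the slot ends are at (321,267) and (481,401), and the marks run from (402,114) to (398,497). The top corners of the panel are at (68,65) and (735,70).

```bash
python3 - <<'E'
from h import *
z=np.load("pics/w0.npz");pos,q=z["pos"],z["q"]
f=lambda a:np.array(a)/6+np.array([255,155])-.4
s=wrist(f([(321,267),(481,401)]),.096,pos,q);m=wrist(f([(402,114),(398,497)]),.07,pos,q)
a=lambda v:np.arctan2(v[1],v[0])
print(s,s.mean(0),a(s[1]-s[0]));print(m,m.mean(0),a(m[1]-m[0]))
pad=wrist([(320.5,290)],.07,pos,q);c=wrist([(267,165),(376.5,166),(371,324),(272,324.5)],.07,pos,q);print(pad,c,c.mean(0),a(c[2]-c[1]),a(c[3]-c[0]))
print([z["d"][int(v),int(u)] for u,v in [(340,255),(320,205)]])
E
```

```text
[[0.48731793 0.23911766 0.096     ]
 [0.51041635 0.25746174 0.096     ]] [0.49886714 0.2482897  0.096     ] 0.6711761591757719
[[0.47259127 0.25355892 0.07      ]
 [0.53038181 0.24196197 0.07      ]] [0.50148654 0.24776045 0.07      ] -0.19804187731068554
[[0.58285662 0.23154605 0.07      ]] [[0.45619645 0.20813467 0.07      ]
 [0.4751819  0.30189888 0.07      ]
 [0.62905539 0.27408433 0.07      ]
 [0.61089038 0.17685245 0.07      ]] [0.54283103 0.24024258 0.07      ] -0.1788313730775438 -0.19952935778312803
[np.float32(0.3662086), np.float32(0.3270284)]
```

```bash
python3 - <<'E'
from h import *
def st(t):
    o=manip.get_obs();print(t,round(o["time_s"],2),o["ee_pos"].round(4),o["force"].round(2),o["moment"].round(2),round(o["finger_gap"],3),round(o["grip_force"],1),o["joints"][5].round(3))
q=down(.665+np.pi)
manip.move_gripper(.4,20)
manip.move_ptp([.499,.2475,.16],q)
manip.movel([.499,.2475,.087],max_speed=.06);st("down")
manip.move_gripper(0,20);manip.sleep(.3);st("grip")
p,d=manip.capture("wrist");cv2.imwrite("pics/w1.png",p[:,:,::-1])
E
```

```text
down 5.88 [0.4993 0.2476 0.0874] [-0.21  1.13 -0.46] [0.01 0.04 0.01] 0.399 0.0 -1.797
grip 6.53 [0.4986 0.2483 0.0873] [-3.13  4.75  2.25] [0.72 0.52 0.01] 0.098 23.7 -1.797
```

View pics/w1.png

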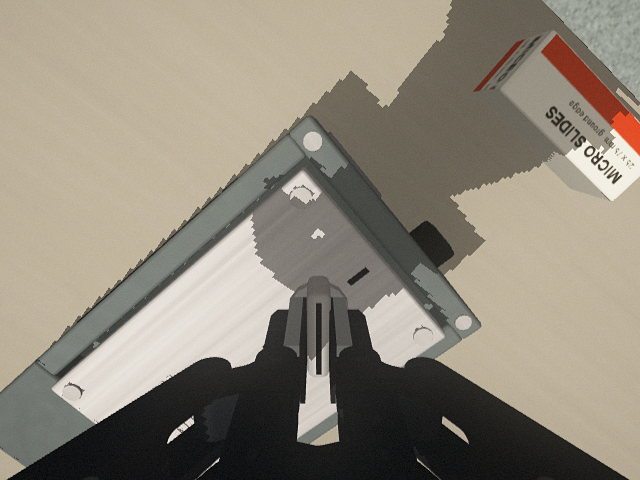

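The wing sits between the pads, with the slot at (319,338) parallel to them. The side load is only about 6 N. Next I turn it clockwise to the marks in steps.

```bash
python3 - <<'E'
from h import *
def st(t):
    o=manip.get_obs();print(t,round(o["time_s"],2),o["ee_pos"].round(4),o["force"].round(2),o["moment"].round(2),round(o["finger_gap"],3),round(o["grip_force"],1),o["joints"][5].round(3))
for y in np.linspace(.665,-.194,6)[1:]:
    manip.move_ptp([.4984,.2482,.0873],down(y+np.pi));st(round(y,2))
    f=manip.get_obs()["force"]
    if np.linalg.norm(f)>25: print("force!");break
else:
    manip.sleep(.4);st("turned")
    manip.move_gripper(.4,20);st("open")
    manip.movel([.4984,.2482,.20],max_speed=.1)
    manip.sleep(.2)
    o=manip.get_obs();p,d=manip.capture("wrist");cv2.imwrite("pics/w2.png",p[:,:,::-1]);np.savez("pics/w2.npz",d=d,pos=o["ee_pos"],q=o["tcp_rot"]);st("up")
E
```

```text
0.49 6.87 [0.4985 0.2485 0.0875] [-0.66  1.74  0.  ] [ 0.23  0.12 -0.06] 0.099 23.7 -1.627
0.32 7.15 [0.4985 0.2484 0.0875] [-1.55  3.02  2.07] [ 0.29  0.23 -0.06] 0.103 23.7 -1.458
0.15 7.43 [0.4985 0.2484 0.0874] [-1.61  2.89  2.12] [ 0.47  0.24 -0.01] 0.094 23.8 -1.287
-0.02 7.72 [0.4985 0.2484 0.0874] [-1.53  4.17  1.83] [ 0.6  0.2 -0. ] 0.103 23.8 -1.115
-0.19 8.0 [0.4985 0.2484 0.0873] [-0.65  4.66  2.13] [ 0.72  0.27 -0.05] 0.098 23.8 -0.944
turned 8.4 [0.4984 0.2484 0.0873] [-1.53  4.3   1.75] [0.77 0.33 0.01] 0.098 23.8 -0.941
open 8.77 [0.4983 0.2478 0.0871] [-0.65 -0.53 -0.79] [-0.    0.03 -0.04] 0.399 0.0 -0.937
up 10.29 [0.4982 0.2481 0.1995] [0.28 0.29 0.86] [-0.    0.03 -0.03] 0.402 0.0 -0.936
```

View pics/w2.png

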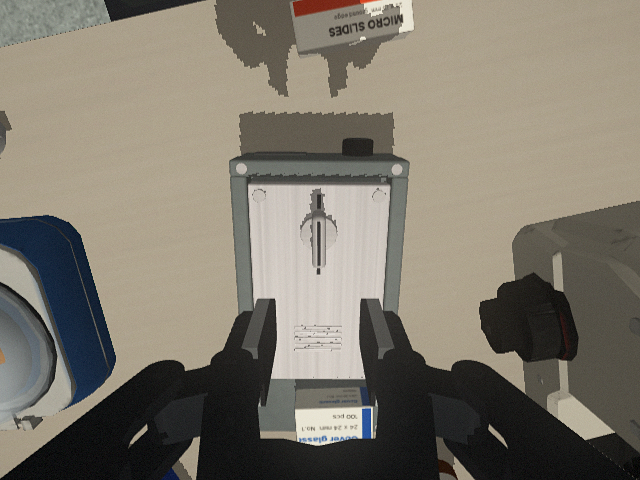

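The slot lies in line with both marks at (318,200) and (318,271), and the panel is still up. Now I shut the gripper and press on the pad, using force feedback.

```bash
python3 - <<'E'
from h import *
def st(t):
    o=manip.get_obs();print(t,round(o["time_s"],2),o["ee_pos"].round(4),o["force"].round(2),round(o["finger_gap"],3));return o
xy=[.583,.231]
manip.move_gripper(0,20)
manip.move_ptp([*xy,.14],down(-.194+np.pi))
manip.movel([*xy,.084],max_speed=.08);manip.sleep(.3)
f0=st("near")["force"][2];z=.084;zc=None
while z>.062:
    z-=.001;manip.movel([*xy,z],max_speed=.02);manip.sleep(.15);o=st(round(z,4))
    f=o["force"][2]-f0;a=o["ee_pos"][2]
    if f>1.8 and zc is None: zc=a;print("contact",zc)
    if f>25 or (zc and zc-a>.0098 and f>12.5): break
manip.sleep(.6);st("hold")
p,d=manip.capture("side");cv2.imwrite("pics/s1.png",cv2.resize(p[180:330,200:400,::-1],None,fx=3,fy=3))
p,d=manip.capture("wrist");cv2.imwrite("pics/w3.png",p[:,:,::-1])
E
```

```text
near 12.37 [0.5833 0.2311 0.0844] [-0.55 -0.76  1.02] -0.001
0.083 12.77 [0.583 0.231 0.083] [-0.42 -0.36  0.27] -0.002
0.082 13.17 [0.583 0.231 0.082] [0.55 0.11 1.27] 0.002
0.081 13.57 [0.583 0.231 0.081] [-0.63 -0.53  0.01] -0.0
0.08 13.97 [0.583 0.231 0.08 ] [ 0.22 -0.53 -0.44] -0.002
0.079 14.37 [0.583 0.231 0.079] [-0.14  0.28 -0.39] 0.002
0.078 14.77 [0.5832 0.2311 0.0781] [0.28 0.57 1.58] 0.001
0.077 15.17 [0.5832 0.2311 0.0771] [ 0.36 -0.11  3.83] 0.002
contact 0.07714836829940874
0.076 15.57 [0.5831 0.231  0.0761] [ 0.53 -0.01  4.22] 0.002
0.075 15.97 [0.5832 0.231  0.0751] [-0.18 -0.58  5.22] -0.002
0.074 16.37 [0.5832 0.2311 0.0743] [0.29 0.33 6.68] -0.002
0.073 16.77 [0.5832 0.2311 0.0734] [ 0.3  -0.18  7.91] -0.001
0.072 17.17 [0.5832 0.2311 0.0725] [-0.56 -0.49  8.25] -0.002
0.071 17.57 [0.5832 0.2311 0.0716] [-0.25 -0.27  8.74] 0.002
0.07 17.97 [0.5832 0.2311 0.0707] [-2.18 -0.68 10.2 ] 0.001
0.069 18.37 [0.5832 0.2311 0.0699] [-1.94 -0.55 11.2 ] -0.003
0.068 18.77 [0.5832 0.2311 0.069 ] [-1.47  0.2  11.71] 0.0
0.067 19.17 [0.5832 0.2311 0.0681] [-2.42 -0.95 13.69] -0.004
0.066 19.57 [0.5832 0.2311 0.0672] [-3.52 -1.09 14.97] -0.001
hold 20.17 [0.5832 0.2311 0.0672] [-3.09 -0.94 14.45] -0.002
```

View pics/w3.png

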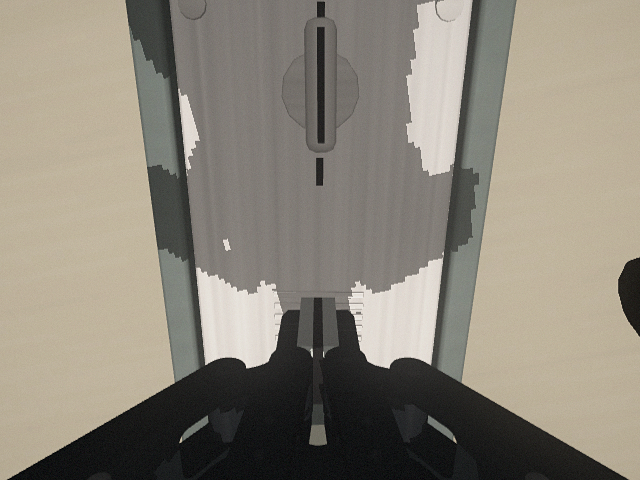

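The slot still lines up with the marks at (320,10) and (320,170), and the shut fingers are pressing on the pad. About 14.5 N at roughly 10.5 mm of travel matches flush, so I'm handing in.

```bash
python3 -c "
from bench import manip
print(manip.sign_off())"
```

```text
the job is handed in; nothing more can be done
None
```

I handed the job in with the fastener turned to the marks and released, and the panel still held pressed about 10 mm down (flush) at about 14.5 N; the sign-off returned no verdict.

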